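# Nip a foam-cored strip in the bench screw press

### The job

Lay the glued-up foam-cored strip flat (without dropping it) on the bed of the screw press, between the side fences, and slide it gently in until its end butts against the end stop. Then wind the handwheel down clockwise until the pressure plate just bites on the strip, give it a quarter of a turn more (no further, the foam would crush) and let go, leaving the strip clamped. Do not disturb the other things on the bench.

Things in the scene. Friction and masses are not known exactly. Their poses are not given: they have to be found in the camera images.
- press: Bench screw press bolted to the bench: green base 210 x 370 mm, two steel columns (22 mm thick, at x = -85 and +85 mm), green crosshead across them (220 x 50 mm in x, y; 155 to 189 mm up). Origin at bench height on the screw's vertical axis; z up; y runs along the bed toward the open infeed side, where the bed is clear of the machine's head.
- bed_mid (a point): On the top of the plywood bed, on the screw axis, 30 mm above the bench; axes as the press. The bed reaches from y = -130 to +230 mm. Dark wooden side fences 6 mm high run from y = -120 to +225 mm; their inner sides are bevelled, 64 mm apart at the foot and 76 mm at the top. When the strip is home (length along y, end on the stop) the middle of its underside is at this point.
- end_stop: Dark steel stop across the -y end of the bed, 74 mm wide, 12 mm thick, 26 mm high. Origin at the middle of its underside; its face toward the strip lies at y = -120 mm of the press. Pushing the strip on it with more than 45 N is rough.
- strip: The workpiece: straight strip 56 mm wide (its x), 240 mm long (its y), plywood skins and cream foam core, 0.2 to 0.4 kg. Thickness differs from piece to piece, anywhere from 38 to 45 mm, even all over. Origin at the middle of its underside, z up; both ends alike. Starts flat on the bench off the infeed side. Pressed with over 215 N, the foam is crushed.
- platen: Grey platen (205 x 100 mm) under the crosshead, lowered 12 mm by each turn of the screw. Axes as the press; origin on the screw axis, 99 mm below the underside of the cork-faced pressure plate it carries (90 x 90 mm). That plate hangs on preloaded springs: it bites with a sudden 70 to 80 N, then yields at 27 N for each further mm of screw travel.
- wheel (a joint): Turn of screw and handwheel, rad, growing clockwise from above (winding down), 0 fully up, start 3.5 to 8.5. The wheel sinks with the platen, 12 mm a turn. Self-locking: stays where left. While moving it drags with about 6 N at the crank handle (less once it stands still); the bite adds a sudden 2 to 3 N, the quarter turn after it 2.5 N more.
- crank_mid (a point): On the axis of the black upright crank handle, 28 mm below its top. Handle 70 mm long, 23 mm diameter, free to spin on its own pin, so it can be carried round without turning the gripper. It stands on the rim of the red handwheel (138 mm across), 62 mm from the screw axis; the rim's top is 45 mm below this point.
- glue: White glue bottle, 60 mm diameter, 150 mm high, a bystander. Origin at the middle of its underside.
- tin: Paint tin with a blue band, 74 mm diameter, 90 mm high, a bystander. Origin at the middle of its underside.
- offcut: Block of light wood, 70 x 90 x 45 mm, a bystander. Origin at the middle of its underside.
Not all that is in view belongs to the job. Several things have the shape of the strip; the one meant has the colours described above.

How it is judged:
By the outcome, as a careful person would: the job done as asked, in the order asked, and still so for the second after the job is handed in, with the robot touching nothing.
It also fails if it takes over 72 s, if anything falls off the work surface, if the arm or the gripper's body presses on something with over 40 N, if the wrist force passes 120 N, or if a joint passes its speed limit or range.

### The arm

A 6-joint arm with a two-finger parallel gripper is mounted at the origin on the work surface. World frame = base frame: x ahead of the robot, y to its left, z up, the work surface at z = 0. Lengths are in m, angles in rad, forces in N, time in s.
With the tool pointing down it reaches from about 0.35 to 1 m from the base axis. Payload 7.1 kg.
Tool frame: the origin (TCP) lies between the finger pads; the fingertips stand 22 mm ahead of it and the grasp point (between the pads) lies 3 mm ahead of it; x points along the fingers, y is the direction in which the jaws open and shut, and the axes are right-handed (so a half turn about x gives the same grasp; the last joint's range is limited). The gripper opens to 85 mm and grips with 20 to 120 N. Pads are 22 mm wide; open, the fingers measure 114 mm over their backs; the gripper's body (76 mm by 85 mm) begins 54 mm behind the grasp point. The pads swing forward as they close: fully open they stand 13 mm farther back than shut.
Start: joints at [-1.262, 0.423, 1.63, -0, 1.089, -0.019], TCP at [0.201, -0.592, 0.253] pointing down, gripper open.
Joint ranges: [-3, 3], [-0.9, 2.11], [0.09, 2.58], [-1.31, 4.45], [0.11, 2.69], [-2.54, 2.54]. Speed limits (rad/s): [2.39, 2.39, 3.01, 3.14, 3.14, 3.14].

### API

Orientations are given as a rotation vector (axis times angle).
In Python, from rig import manip gives the robot as it stands. The module is installed in compiled form; this text tells all that it offers. Calls block until the motion is done:
- manip.move_to(position, orientation): joint-space move of the TCP to a pose.
- manip.servo_line(position, orientation=None, rate=0.15): straight line of the TCP; orientation=None keeps the orientation; rate is the mean speed in m/s.
- manip.set_joints(angles): joint-space move.
- manip.command_gripper(opening, f_grip=None): finger opening in m; f_grip is the grip in N (None keeps the last); returns when the fingers have stopped.
- manip.hold(seconds).
- manip.solve_ik(position, orientation): joint angles nearest the present ones, or None.
- manip.camera(name): name is "scene" or "side" or "wrist"; returns a dict with "image" (420x560x3 uint8, red, green, blue), "fx", "fy", "cx", "cy" (pixels), "k1" (the pictures are not rectified: a ray, as slopes to the right and down, at radius r is drawn at 1 + k1 r^2 times it, then the intrinsics apply), "cam_to_world" (4x4, takes a point from camera to world coordinates); the wrist camera has in their place "mount" (4x4, takes a point from camera to tool coordinates, whose origin is the TCP and whose axes are the tool frame's). Camera axes: x right, y down, z forward; pixel columns grow to the right and rows downward; lengths in m; the calibration is good to about 2 mm. A picture is of the moment at which its call begins: read the wrist's pose just before it. There is no depth.
A pose or a line that the arm cannot do raises manip.IKError and nothing moves.
- manip.sign_off(): hands the job in, once; it reports no verdict.
Readings, each from a call of its own:
- manip.get_time(): time.
- manip.get_joint_positions(): joint angles.
- manip.get_joint_vel(): joint speeds.
- manip.get_tau(): joint torques, N m.
- manip.get_position(): TCP position.
- manip.get_ee_rot(): TCP orientation.
- manip.get_contact_force(): force on the tool from outside, world axes, zero at the start.
- manip.get_torque(): the same for the moment, N m.
- manip.get_width(): finger opening in m.
Only numpy, scipy, OpenCV 4.12 (cv2) and the standard library are available. Lean on these libraries where they do the work, as an engineer would, in place of code of your own. Each camera call takes 0.05 s, during which the arm holds its last target.

## Working session

There is one attempt and no reset: what is moved stays moved. The work goes in short steps, each a Python script; the robot and the scene stay as the last script left them, time stands still between calls to the robot, and variables do not carry over. Pictures are saved under pics/ and viewed, and the job is handed in when it is done.

```bash
mkdir -p pics; ls; python3 - <<'E'
from rig import manip
import cv2,numpy as np
print(manip.get_time(),manip.get_position(),manip.get_ee_rot(),manip.get_width())
for n in ["scene","side","wrist"]:
    c=manip.camera(n)
    cv2.imwrite(f"pics/{n}0.png",c["image"][:,:,::-1])
    np.save(f"pics/{n}0.npy",c,allow_pickle=True)
    print(n,{k:(np.round(v,4).tolist()) for k,v in c.items() if k!="image"})
E
```

```text
pics
0.0 [ 0.20110725 -0.59123334  0.25254621] [ 2.04435475  0.33975249 -2.04480362] 0.08578438424611588
scene {'fx': 483.4849, 'fy': 483.4849, 'cx': 284.4349, 'cy': 204.7521, 'k1': -0.1216, 'cam_to_world': [[-0.2525, 0.6924, -0.6759, 1.4963], [0.9676, 0.1817, -0.1753, 0.2356], [0.0014, -0.6983, -0.7158, 1.2546], [0.0, 0.0, 0.0, 1.0]]}
side {'fx': 384.2751, 'fy': 384.2751, 'cx': 272.1127, 'cy': 217.5885, 'k1': 0.036, 'cam_to_world': [[-0.9819, -0.1709, 0.082, 0.4036], [-0.1889, 0.8481, -0.495, 0.5496], [0.0151, -0.5015, -0.865, 1.2727], [0.0, 0.0, 0.0, 1.0]]}
wrist {'fx': 332.4359, 'fy': 332.4359, 'cx': 278.7069, 'cy': 214.9538, 'k1': -0.0674, 'mount': [[-0.0007, -0.315, 0.9491, -0.1208], [1.0, -0.0006, 0.0005, 0.0002], [0.0004, 0.9491, 0.315, -0.0815], [0.0, 0.0, 0.0, 1.0]]}
```

View pics/scene0.png

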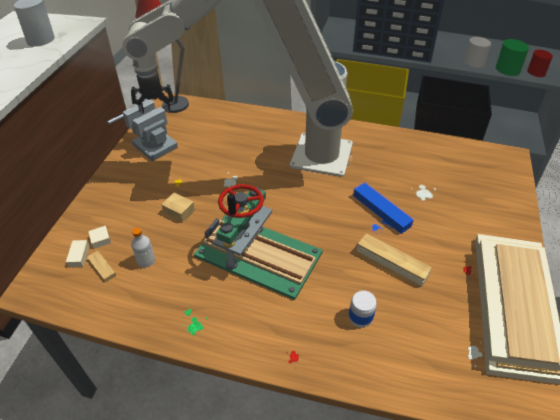

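View pics/side0.png

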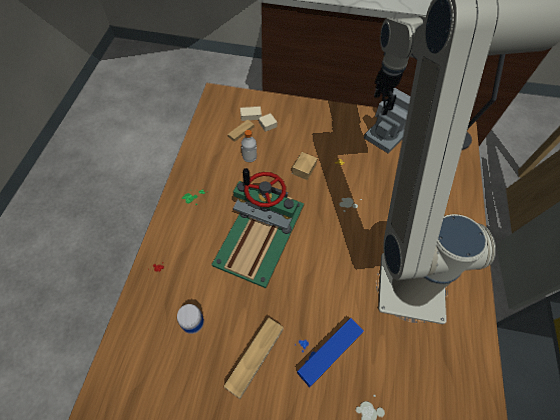

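View pics/wrist0.png

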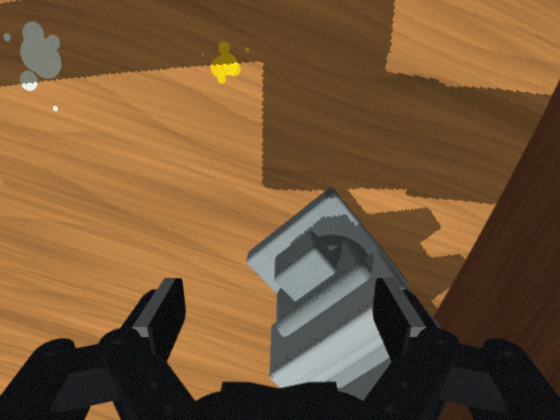

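Scene: the press is around (260,250), with the handwheel at (240,200). The plywood/cream strip is at (393,260), with a blue decoy next to it. I'll zoom in for accurate pixels.

```bash
cat > h.py <<'E'
import numpy as np, cv2
from scipy.optimize import least_squares
def load(n): return np.load(f"pics/{n}.npy",allow_pickle=True).item()
def proj(c,P,T=None):
    T=np.array(c["cam_to_world"]) if T is None else T
    p=(np.atleast_2d(P)-T[:3,3])@T[:3,:3]
    s=p[:,:2]/p[:,2:]; r2=(s**2).sum(1,keepdims=True)
    return s*(1+c["k1"]*r2)*[c["fx"],c["fy"]]+[c["cx"],c["cy"]]
def ray(c,uv,T=None):
    T=np.array(c["cam_to_world"]) if T is None else T
    d=(np.array(uv,float)-[c["cx"],c["cy"]])/[c["fx"],c["fy"]]
    s=d.copy()
    for _ in range(20): s=d/(1+c["k1"]*(s@s))
    return T[:3,3],T[:3,:3]@np.r_[s,1]
def atz(c,uv,z,T=None):
    o,d=ray(c,uv,T); return o+d*(z-o[2])/d[2]
def tri(obs):
    A=np.zeros((3,3));b=np.zeros(3)
    for c,uv in obs:
        o,d=ray(c,uv);d=d/np.linalg.norm(d);M=np.eye(3)-np.outer(d,d);A+=M;b+=M@o
    return np.linalg.solve(A,b)
def crop(im,x0,y0,w,h,f,name):
    cv2.imwrite(name,cv2.resize(im[y0:y0+h,x0:x0+w,::-1],None,fx=f,fy=f,interpolation=cv2.INTER_CUBIC))
E
python3 - <<'E'
from h import *
s=load("scene0");d=load("side0")
crop(s["image"],185,170,150,130,5,"pics/sp.png")
crop(s["image"],340,180,100,110,5,"pics/ss.png")
crop(d["image"],200,155,120,135,4,"pics/dp.png")
crop(d["image"],210,300,160,110,5,"pics/ds.png")
E
```

```text
(no output)
```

View pics/sp.png

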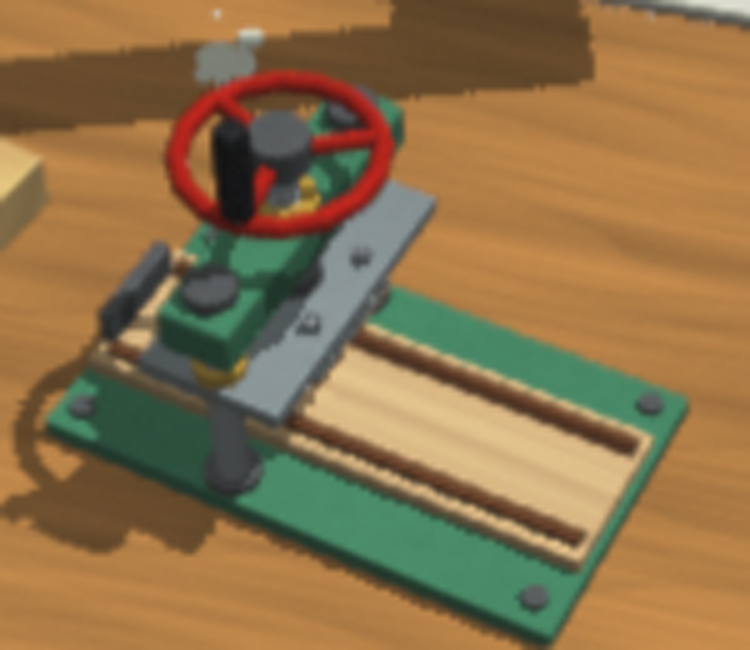

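View pics/ss.png

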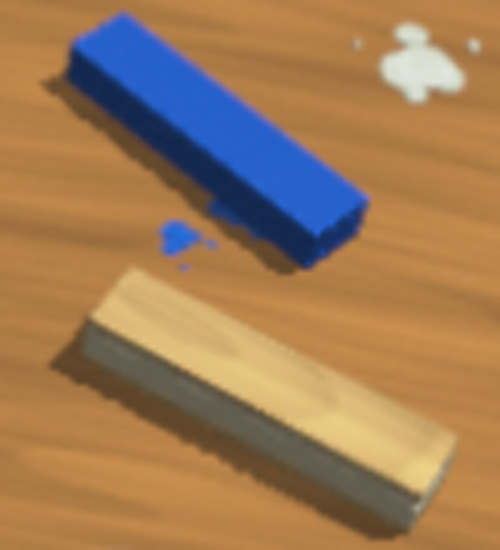

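View pics/dp.png

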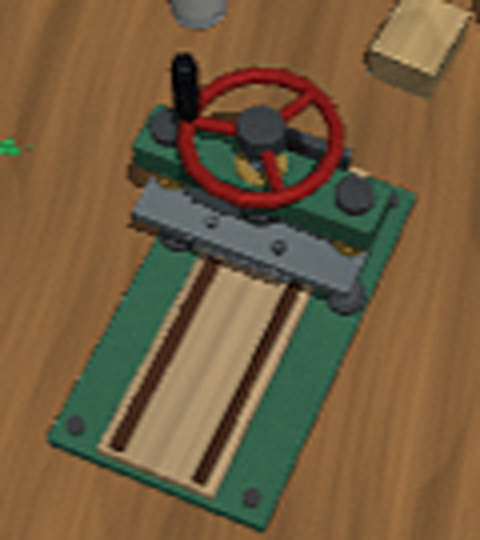

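View pics/ds.png

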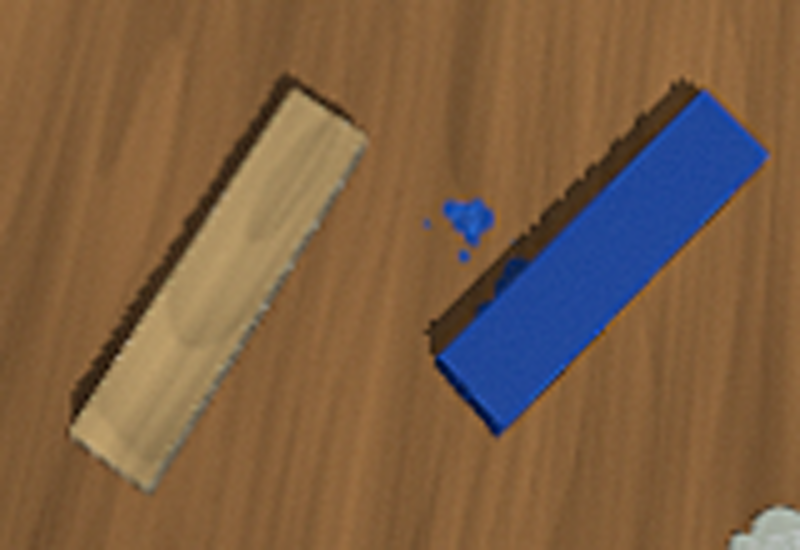

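```bash
cat > fit.py <<'E'
from h import *
s=load("scene0");d=load("side0")
S=lambda x,y:(185+x/5-.4,170+y/5-.4); D=lambda x,y:(200+x/4-.4,155+y/4-.4)
# strip
so=np.array([(132,267),(90,318),(457,437),(418,500)])/5+[340,180]-.4
do=np.array([(367,138),(297,88),(150,491),(72,432)])/5+[210,300]-.4
for a,b in zip(so,do):
    print("corner",tri([(s,a),(d,b)]))
def Rz(a): return np.array([[np.cos(a),-np.sin(a)],[np.sin(a),np.cos(a)]])
L=np.array([(-28,-120),(28,-120),(-28,120),(28,120)])/1e3
# yaw: strip y axis
def f(p):
    P=np.c_[L@Rz(p[2]).T+p[:2],np.full(4,p[3])]
    return np.r_[(proj(s,P)-so).ravel(),(proj(d,P)-do).ravel()]
r=least_squares(f,[0.5,0.25,-.4,.042]);print("strip",r.x,np.sqrt(np.mean(r.fun**2)));print(np.round(r.fun.reshape(-1,2),1))
# press
print("hub",tri([(s,S(281,128)),(d,D(262,122))]))
print("crank top",tri([(s,S(232,128)),(d,D(184,60))]),"bot",tri([(s,S(235,212)),(d,D(188,115))]))
print("wheel c",tri([(s,S(280,153)),(d,D(262,138))]))
for n,a,b in [("base+x+y",(550,636),(50,437)),("base-x+y",(687,402),(265,526)),("bed+x+y",(577,560),(100,450)),("bed-x+y",(650,437),(213,492)),
  ("plat+x+y",(275,420),(134,222)),("plat-x+y",(436,202),(356,292)),("platb-",(393,183),(364,255)),("xh+x+y top",(237,352),(135,155)),("xh -x",(402,108),(390,200))]:
    print(n,tri([(s,S(*a)),(d,D(*b))]))
E
python3 fit.py
```

```text
corner [0.41060271 0.23384073 0.04353338]
corner [0.46050076 0.21230725 0.04313351]
corner [0.49864873 0.45483731 0.04125641]
corner [0.55128405 0.43350198 0.03813511]
strip [ 0.48006529  0.33336695 -0.38797926  0.04118065] 0.3424389302720668
[[-0.4 -0.1]
 [-0.7  0.1]
 [ 0.   0.2]
 [ 0.1 -0.6]
 [ 0.5  0.2]
 [-0.2  0.4]
 [-0.3  0. ]
 [-0.3  0.2]]
hub [ 0.54531792 -0.14544464  0.2544543 ]
crank top [ 0.60796025 -0.14982789  0.31343115] bot [ 0.60731508 -0.15193331  0.24152608]
wheel c [ 0.54512834 -0.14671673  0.23187614]
base+x+y [0.6947287  0.05861136 0.01538875]
base-x+y [0.49315779 0.10185063 0.0132838 ]
bed+x+y [0.64573745 0.0650433  0.02815086]
bed-x+y [0.54147081 0.08667566 0.03061594]
plat+x+y [ 0.65337477 -0.11958534  0.11373982]
plat-x+y [ 0.45115402 -0.08104296  0.11482043]
platb- [ 0.45033385 -0.11114194  0.12516218]
xh+x+y top [ 0.65536657 -0.14200573  0.1777076 ]
xh -x [ 0.43811473 -0.11531464  0.19198123]
```

```bash
cat > fit2.py <<'E'
from h import *
from fit import s,d,S,D,Rz
from scipy.spatial.transform import Rotation as R
# (local pt builder, scene px, side px)
obs=[(lambda q:(q[3],.230,.030),(577,558),(100,450)),(lambda q:(-q[3],.230,.030),(650,437),(213,492)),
 (lambda q:(.1025,.05,q[4]),(275,418),(134,218)),(lambda q:(-.1025,.05,q[4]),(436,202),(360,288)),
 (lambda q:(.11,.025,.189),(237,352),(135,152)),(lambda q:(-.11,-.025,.189),None,None),
 (lambda q:(.105,q[5],q[6]),(550,632),(50,437)),(lambda q:(-.105,q[5],q[6]),(687,402),(265,524))]
def P(q,l): return np.r_[Rz(q[2])@np.array(l[:2])+q[:2],l[2]]
def f(q):
    o=[]
    for l,a,b in obs:
        if a: o+=list(proj(s,P(q,l(q)))[0]-S(*a))
        if b: o+=list(proj(d,P(q,l(q)))[0]-D(*b))
    return np.array(o)
r=least_squares(f,[.546,-.148,-.205,.05,.11,.235,.015],loss='soft_l1');print("press",np.round(r.x,4));print(np.round(f(r.x).reshape(-1,4),1))
from rig import manip
M=R.from_rotvec(manip.get_ee_rot()).as_matrix();print("tool axes\n",M.round(3))
for nm,yaw,p in [("strip",-.388,(.48,.333,.034)),("press",r.x[2],None)]:
    X=np.r_[Rz(yaw)@[1,0],0];Y=np.r_[Rz(yaw)@[0,1],0];Z=np.array([0,0,1.])
    for sg in (1,-1):
        m=np.c_[-Z,sg*X,-sg*Y]; assert np.linalg.det(m)>0
        pts=[p] if p else [P(r.x,(0,.13+.1,.064)),P(r.x,(0,.13,.064)),P(r.x,(.062,0,.288)),P(r.x,(-.062,0,.26)),P(r.x,(0,-.062,.26))]
        for pt in pts: print(nm,sg,np.round(pt,3),manip.solve_ik(list(pt),R.from_matrix(m).as_rotvec().tolist()))
blue=[atz(s,(402,233),0),atz(d,(210+498/5,300+435/5),0)];print("blue",blue)
print("tin",atz(s,(362,322),0),atz(d,(190,318),.09))
print("offcut",atz(s,(178,212),.02))
E
python3 fit2.py | grep -v "^corner"
```

```text
strip [ 0.48006529  0.33336695 -0.38797926  0.04118065] 0.3424389302720668
[[-0.4 -0.1]
 [-0.7  0.1]
 [ 0.   0.2]
 [ 0.1 -0.6]
 [ 0.5  0.2]
 [-0.2  0.4]
 [-0.3  0. ]
 [-0.3  0.2]]
hub [ 0.54531792 -0.14544464  0.2544543 ]
crank top [ 0.60796025 -0.14982789  0.31343115] bot [ 0.60731508 -0.15193331  0.24152608]
wheel c [ 0.54512834 -0.14671673  0.23187614]
base+x+y [0.6947287  0.05861136 0.01538875]
base-x+y [0.49315779 0.10185063 0.0132838 ]
bed+x+y [0.64573745 0.0650433  0.02815086]
bed-x+y [0.54147081 0.08667566 0.03061594]
plat+x+y [ 0.65337477 -0.11958534  0.11373982]
plat-x+y [ 0.45115402 -0.08104296  0.11482043]
platb- [ 0.45033385 -0.11114194  0.12516218]
xh+x+y top [ 0.65536657 -0.14200573  0.1777076 ]
xh -x [ 0.43811473 -0.11531464  0.19198123]
press [ 0.5445 -0.1477 -0.21    0.0533  0.1189  0.2332  0.0167]
[[ 0.5 -0.2  0.2  0.1]
 [ 0.1 -0.4  0.   1.1]
 [ 0.2  0.3 -0.2 -0.7]
 [-0.1 -0.7 -2.6  2.2]
 [-2.5 -2.9 -0.8 -1.6]
 [-0.6  0.5 -0.6  0.2]
 [-0.2 -1.6  0.5  0.9]]
tool axes
 [[-0.     0.322 -0.947]
 [ 0.001 -0.947 -0.322]
 [-1.    -0.001 -0.   ]]
strip 1 [0.48  0.333 0.034
[... 572 characters left out ...]
89210e-16
  1.15572322e+00 -6.85612926e-02]
press 1 [ 0.484 -0.135  0.26 ] [-2.95458190e-01  2.34131169e-01  1.89100397e+00 -4.44089210e-16
  1.01645752e+00 -8.54765528e-02]
press 1 [ 0.532 -0.208  0.26 ] [-3.94464984e-01  3.36461418e-01  1.74581875e+00 -4.44089210e-16
  1.05931248e+00 -1.84483347e-01]
press -1 [0.592 0.077 0.064] None
press -1 [ 0.572 -0.021  0.064] None
press -1 [ 0.605 -0.161  0.288] None
press -1 [ 0.484 -0.135  0.26 ] None
press -1 [ 0.532 -0.208  0.26 ] None
blue [array([0.34046865, 0.35578558, 0.        ]), array([0.30027757, 0.38259169, 0.        ])]
tin [0.7221265  0.27249738 0.        ] [0.69543975 0.27237192 0.09      ]
offcut [ 0.46069622 -0.42170217  0.02      ]
```

```bash
cat >> h.py <<'E'
from scipy.spatial.transform import Rotation as R
PX,PY,PYAW=.5445,-.1477,-.208
def ori(yaw):
    X=np.array([np.cos(yaw),np.sin(yaw),0]);Y=np.array([-np.sin(yaw),np.cos(yaw),0])
    return R.from_matrix(np.c_[[0,0,-1],X,-Y]).as_rotvec().tolist()
def loc(p,yaw,l,z):
    c,s=np.cos(yaw),np.sin(yaw)
    return [p[0]+c*l[0]-s*l[1],p[1]+s*l[0]+c*l[1],z]
def press(l,z): return loc((PX,PY),PYAW,l,z)
def Twrist(manip,c,pos,rot):
    T=np.eye(4);T[:3,:3]=R.from_rotvec(rot).as_matrix();T[:3,3]=pos
    return T@np.array(c["mount"])
E
python3 - <<'E'
from h import *
from rig import manip
p=manip.get_position();manip.servo_line([p[0],p[1],.42],rate=.4)
print(manip.get_time())
yaw=-.388
manip.move_to(loc((.48,.333),yaw,(0,.03),.40),ori(yaw));print(manip.get_time())
manip.servo_line(loc((.48,.333),yaw,(0,.03),.22),rate=.3)
print(manip.get_time(),manip.get_position(),manip.get_contact_force())
pos,rot=manip.get_position(),manip.get_ee_rot()
c=manip.camera("wrist");c["T"]=Twrist(manip,c,pos,rot);np.save("pics/w1.npy",c,allow_pickle=True)
cv2.imwrite("pics/w1.png",cv2.resize(c["image"][:,:,::-1],(784,588),interpolation=cv2.INTER_CUBIC))
P=[loc((.48,.333),yaw,l,.0412) for l in [(-.028,-.12),(.028,-.12),(-.028,.12),(.028,.12)]]
print(proj(c,np.array(P),c["T"])*1.4)
E
```

```text
0.7167
4.1833
4.9333 [0.49224795 0.36115844 0.221153  ] [0.28217349 0.49912468 0.58406413]
[[352.31592809 462.38521551]
 [424.40182444 462.29314738]
 [341.99742825 134.08872243]
 [433.21129727 134.00175035]]
```

View pics/w1.png

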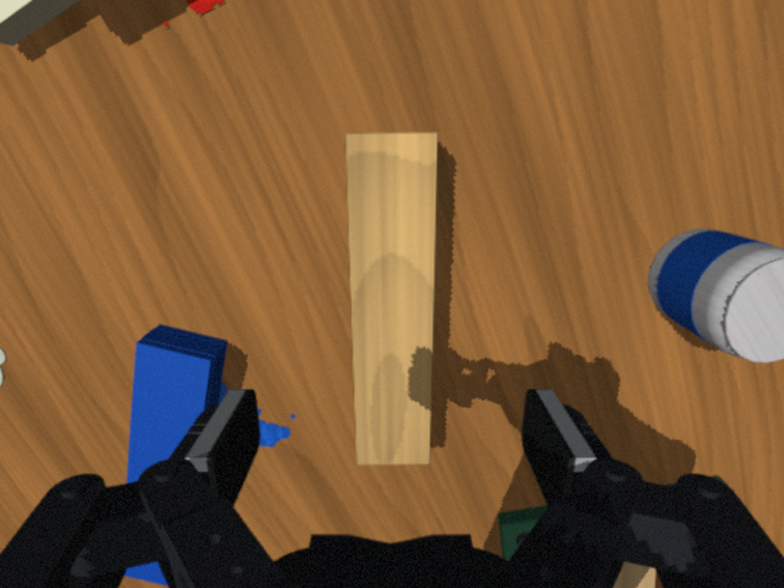

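Wrist view: the strip's top corners are at (346,134), (437,132), (358,464) and (430,464). They sit about 4 px right of the prediction, which is 2–3 mm in +x. The jaws have 14 mm to spare on each side, so I'll shift and grasp.

```bash
python3 - <<'E'
from h import *
from rig import manip
yaw=-.385
sc=loc((.48,.333),yaw,(.0025,0),0)[:2]
manip.servo_line(loc(sc,yaw,(0,.03),.09),ori(yaw),rate=.25)
manip.servo_line(loc(sc,yaw,(0,.03),.035),ori(yaw),rate=.12)
f0=manip.get_contact_force();print(manip.get_position(),f0)
manip.command_gripper(.05,f_grip=70)
print(manip.get_time(),manip.get_width(),manip.get_contact_force(),manip.get_position())
manip.servo_line(loc(sc,yaw,(0,.03),.06),rate=.08)
print(manip.get_time(),manip.get_width(),manip.get_contact_force(),manip.get_torque())
c=manip.camera("scene");crop(c["image"],320,150,160,160,4,"pics/lift.png")
E
```

```text
[0.493996   0.36014633 0.0355371 ] [0.09188172 0.60020197 0.73570034]
6.65 0.055323516673468784 [-0.64383573 -0.15689758  5.12494294] [0.49424339 0.3603471  0.0361857 ]
7.1083 0.05484797510303473 [ 0.77830732 -0.16787363 -1.96639931] [0.09114504 0.01968997 0.02155866]
```

View pics/lift.png

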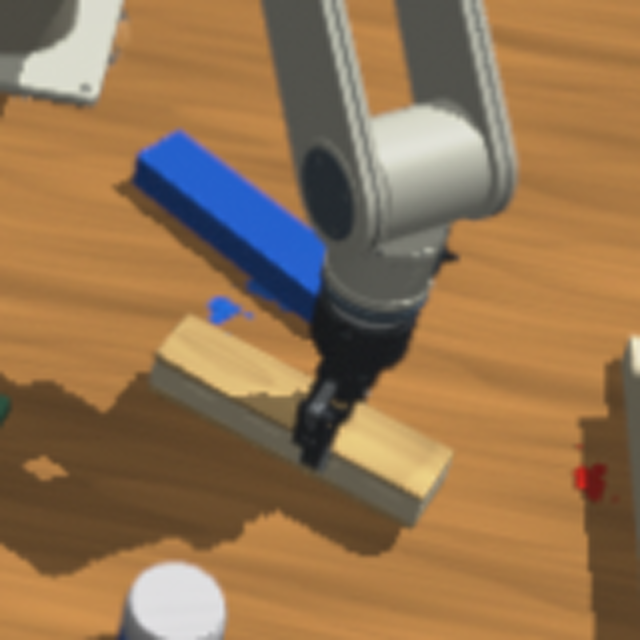

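The strip is lifted and level (width 55 mm, about 2.7 N). Next I carry it to the infeed side.

```bash
python3 - <<'E'
from h import *
from rig import manip
p=manip.get_position()
manip.servo_line([p[0],p[1],.16],rate=.25)
g=.03;c=.20
manip.servo_line(press((0,c+g),.16),ori(PYAW),rate=.22)
manip.servo_line(press((0,c+g),.095),rate=.15)
print(manip.get_time(),manip.get_position(),manip.get_contact_force())
for n in ["scene","side"]:
    q=manip.camera(n);np.save(f"pics/{n}1.npy",q,allow_pickle=True)
    if n=="scene": crop(q["image"],190,150,190,150,4,"pics/c_s.png")
    else: crop(q["image"],180,130,160,200,3,"pics/c_d.png")
E
```

```text
9.8 [0.5921854  0.07779595 0.09520571] [-0.23664555 -0.84003835 -2.7123146 ]
```

View pics/c_s.png

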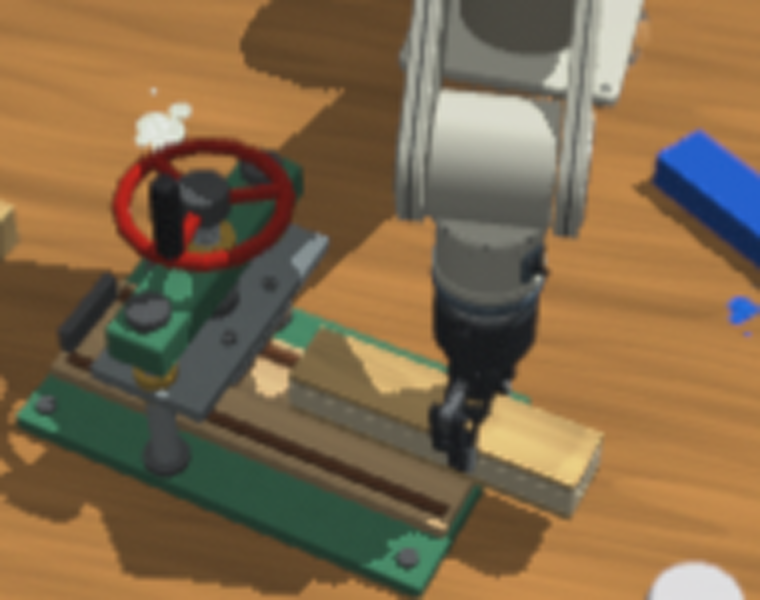

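View pics/c_d.png

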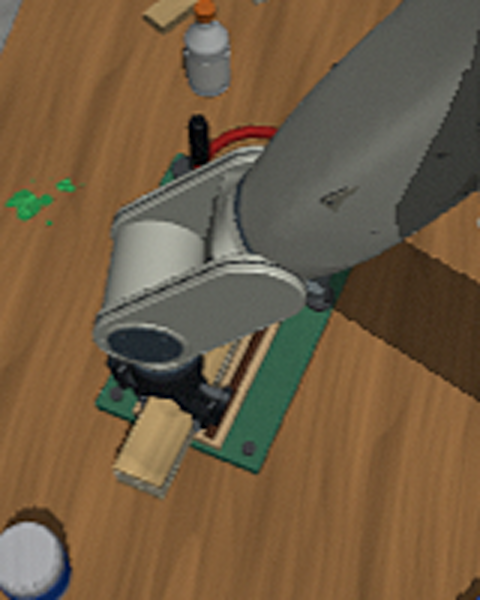

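```bash
python3 - <<'E'
from h import *
c=load("scene1")
for cr in [(410,220),(570,235),(440,225),(545,225),(435,300),(490,430)]:
    uv=(190+cr[0]/4,150+cr[1]/4);o,d=ray(c,uv)
    for x in (.54,.60,.64):
        print(cr,x,(o+d*(x-o[0])/d[0]).round(3))
# strip corners check: predicted for c=.20, bottom at .06
for z in (.060,.101):
  P=np.array([press((sx,.20+sy),z) for sx,sy in [(-.028,-.12),(.028,-.12),(-.028,.12),(.028,.12)]])
  print(((proj(c,P)-[190,150])*4).round(0).tolist())
from rig import manip
print(manip.get_joint_positions())
E
```

```text
(410, 220) 0.54 [0.54  0.012 0.247]
(410, 220) 0.6 [0.6   0.026 0.31 ]
(410, 220) 0.64 [0.64  0.035 0.352]
(570, 235) 0.54 [0.54  0.129 0.262]
(570, 235) 0.6 [0.6   0.136 0.325]
(570, 235) 0.64 [0.64  0.14  0.366]
(440, 225) 0.54 [0.54  0.034 0.248]
(440, 225) 0.6 [0.6   0.047 0.311]
(440, 225) 0.64 [0.64  0.055 0.353]
(545, 225) 0.54 [0.54  0.11  0.268]
(545, 225) 0.6 [0.6   0.118 0.33 ]
(545, 225) 0.64 [0.64  0.124 0.371]
(435, 300) 0.54 [0.54  0.032 0.166]
(435, 300) 0.6 [0.6   0.045 0.234]
(435, 300) 0.64 [0.64  0.054 0.28 ]
(490, 430) 0.54 [0.54  0.081 0.023]
(490, 430) 0.6 [0.6   0.091 0.1  ]
(490, 430) 0.64 [0.64  0.097 0.152]
[[318.0, 359.0], [285.0, 408.0], [594.0, 466.0], [566.0, 520.0]]
[[317.0, 326.0], [283.0, 375.0], [599.0, 433.0], [570.0, 487.0]]
[1.10310995e-01 5.97083172e-01 1.77764376e+00 1.44689061e-05
 7.64840046e-01 3.18011655e-01]
```

Strip corners match the prediction to about 1 px, and the wrist housing clears the wheel. Sliding in above the fences and lowering.

```bash
python3 - <<'E'
from h import *
from rig import manip
g=.03;c=.105
manip.servo_line(press((0,.2+g),.0735),rate=.1)
manip.servo_line(press((0,c+g),.0735),rate=.12)
f0=np.array(manip.get_contact_force());print(manip.get_time(),manip.get_position(),f0)
z=.0735
while z>.062:
    z-=.001
    manip.servo_line(press((0,c+g),z),rate=.03)
    f=np.array(manip.get_contact_force())-f0
    print(round(z,4),f.round(2))
    if f[2]>4: break
print(manip.get_time(),manip.get_position())
q=manip.camera("scene");np.save("pics/scene2.npy",q,allow_pickle=True);crop(q["image"],190,150,190,150,4,"pics/c_s2.png")
E
```

```text
11.2083 [ 0.57260938 -0.01530565  0.07361948] [-0.0779517   0.5143695  -2.38296687]
0.0725 [-0.57 -1.04  0.22]
0.0715 [-0.34 -1.29  0.18]
0.0705 [ 0.27 -0.5  -0.82]
0.0695 [-0.05 -0.27 -0.02]
0.0685 [ 0.92 -1.11 -0.49]
0.0675 [ 0.54 -0.05 -0.18]
0.0665 [-0.27 -0.59 -0.32]
0.0655 [-2.93  0.25  7.64]
13.2083 [ 0.57243906 -0.01560753  0.06617388]
```

View pics/c_s2.png

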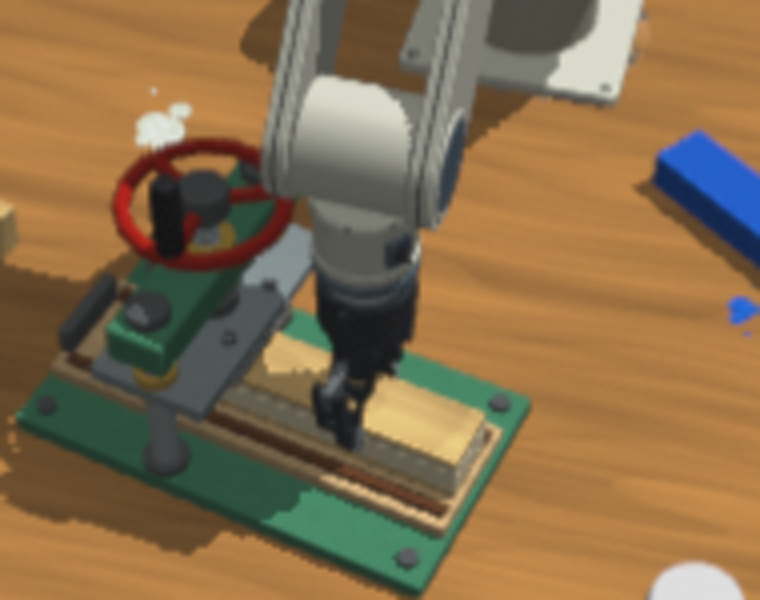

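```bash
python3 - <<'E'
from h import *
c=load("scene2")
im=c["image"][225:285,280:330,::-1]
big=cv2.resize(im,None,fx=12,fy=10,interpolation=cv2.INTER_CUBIC)
big=cv2.resize(im,None,fx=10,fy=10,interpolation=cv2.INTER_CUBIC)
for l,z,col in [((.028,.225),.03,(0,0,255)),((-.028,.225),.03,(0,0,255)),((.028,.225),.071,(0,255,255)),((-.028,.225),.071,(0,255,255)),
  ((.032,.225),.03,(255,0,0)),((-.032,.225),.03,(255,0,0)),((.038,.225),.036,(255,0,255)),((-.038,.225),.036,(255,0,255)),((.0533,.23),.03,(0,255,0)),((-.0533,.23),.03,(0,255,0))]:
    p=(proj(c,np.array(press(l,z)))[0]-[280,225]+.5)*10
    cv2.circle(big,tuple(int(v) for v in p),4,col,-1)
cv2.imwrite("pics/z2.png",big)
E
```

```text
(no output)
```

View pics/z2.png

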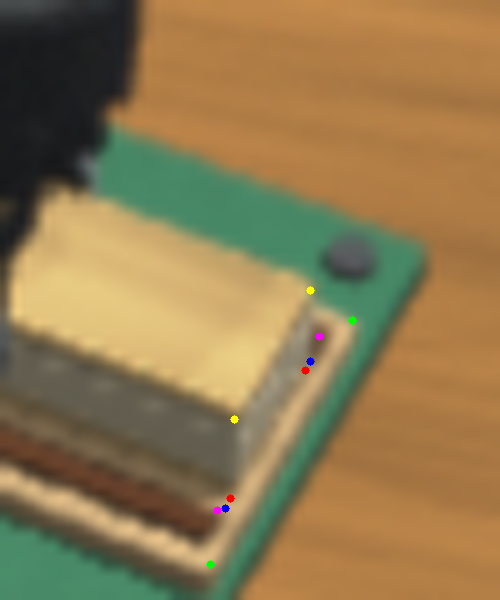

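The strip sits flat: contact came at the height where the underside meets the bed (30 mm). Now I'll release, go behind its end, and push.

```bash
python3 - <<'E'
from h import *
from rig import manip
manip.command_gripper(.076,f_grip=40)
p=manip.get_position()
print(manip.get_time(),manip.get_width(),manip.get_contact_force())
manip.servo_line([p[0],p[1],.125],rate=.2)
manip.servo_line(press((0,.262),.125),rate=.3)
manip.command_gripper(0.0,f_grip=40)
manip.servo_line(press((0,.262),.060),rate=.2)
print(manip.get_time(),manip.get_width(),manip.get_position(),manip.get_contact_force())
pos,rot=manip.get_position(),manip.get_ee_rot()
c=manip.camera("wrist");c["T"]=Twrist(manip,c,pos,rot);np.save("pics/w3.npy",c,allow_pickle=True)
cv2.imwrite("pics/w3.png",c["image"][:,:,::-1])
q=manip.camera("scene");np.save("pics/scene3.npy",q,allow_pickle=True);crop(q["image"],190,150,190,150,4,"pics/c_s3.png")
E
```

```text
13.6 0.07594251463501595 [0.3880533  0.54465812 0.64691639]
15.8 -1.8429200068625505e-05 [0.59850014 0.10867901 0.05985924] [-0.05551129 -0.00713204  1.01460481]
```

View pics/w3.png

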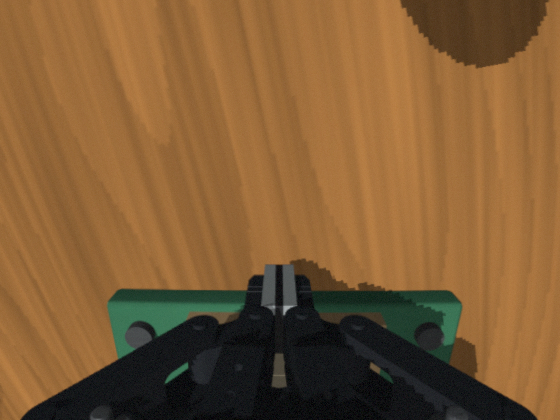

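View pics/c_s3.png

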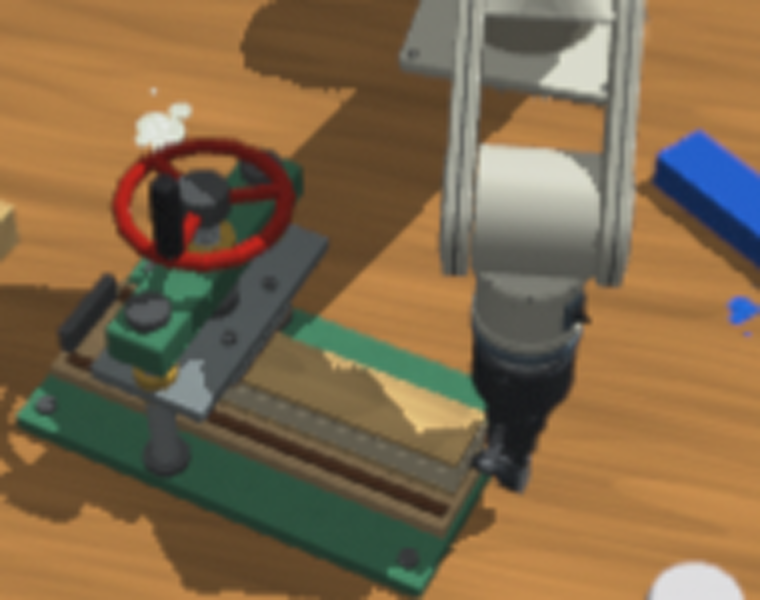

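```bash
python3 - <<'E'
from h import *
c=load("w3");im=c["image"]
c_,s_=np.cos(PYAW),np.sin(PYAW)
for uv,z in [((110,291),0),((461,291),0),((111,302),.0167),((460,302),.0167),((140,335),.02),((429,335),.02)]:
    P=atz(c,uv,z,c["T"]);d=P[:2]-[PX,PY];print(uv,z,P.round(4),"local",(d@[c_,s_]).round(4),(d@[-s_,c_]).round(4))
E
```

```text
(110, 291) 0 [0.488  0.1014 0.    ] local -0.1067 0.232
(461, 291) 0 [ 0.7064  0.0551 -0.    ] local 0.1166 0.2318
(111, 302) 0.0167 [0.4976 0.1023 0.0167] local -0.0975 0.2349
(460, 302) 0.0167 [0.6973 0.0599 0.0167] local 0.1067 0.2347
(140, 335) 0.02 [0.5087 0.0791 0.02  ] local -0.0819 0.2145
(429, 335) 0.02 [0.6767 0.0434 0.02  ] local 0.0898 0.2143
```

```bash
python3 - <<'E'
s=open("h.py").read().replace("PX,PY,PYAW=.5445,-.1477,-.208","PX,PY,PYAW=.5467,-.1480,-.208")
open("h.py","w").write(s)
from h import *
from rig import manip
manip.servo_line(press((0,.242),.060),rate=.1)
f0=np.array(manip.get_contact_force())
Y=np.array([-np.sin(PYAW),np.cos(PYAW)])
y=.242
n=0
while y>.1245:
    st=.010 if y>.150 else (.003 if y>.138 else .0008)
    y-=st
    manip.servo_line(press((0,y),.060),rate=.06 if st>.005 else .03)
    f=np.array(manip.get_contact_force())-f0
    fy=f[:2]@Y
    print(round(y,4),round(fy,2),f.round(1))
    if fy>11: break
print(manip.get_time(),manip.get_position())
E
```

```text
0.232 -0.2 [-0.4 -0.1  0.2]
0.222 -0.28 [-0.3 -0.2 -0.6]
0.212 0.99 [-0.1  1.   0.3]
0.202 0.26 [ 0.2  0.2 -0.5]
0.192 0.9 [-0.1  0.9  0.3]
0.182 -0.01 [-1.3  0.3 -0.4]
0.172 0.42 [-0.4  0.5  0.3]
0.162 0.84 [ 0.7  0.7 -0.1]
0.152 0.53 [ 0.   0.5 -0.2]
0.142 -0.09 [ 0.4 -0.2 -0. ]
0.139 -0.44 [ 0.5 -0.5  0.1]
0.136 -0.26 [-0.1 -0.2 -0.1]
0.1352 -0.51 [-1.6 -0.2  0.9]
0.1344 0.03 [-0.4  0.1 -0.6]
0.1336 0.74 [0.5 0.6 0.5]
0.1328 1.26 [ 0.3  1.2 -0.1]
0.132 1.4 [0.5 1.3 1.1]
0.1312 2.54 [-0.3  2.7 -0.2]
0.1304 7.08 [ 2.   6.8 -1.1]
0.1296 10.5 [ 2.9 10.1  0.3]
0.1288 15.0 [ 3.  14.7 -0.7]
22.1667 [ 0.57459629 -0.01997713  0.06041595]
```

It butted at TCP y ≈ 0.131, as predicted, with a 15 N peak. Backing off to check the result and look at the crank.

```bash
python3 - <<'E'
from h import *
from rig import manip
manip.servo_line(press((0,.150),.060),rate=.08)
manip.servo_line(press((0,.18),.16),rate=.3)
manip.command_gripper(.055,f_grip=25)
q=manip.camera("scene");np.save("pics/scene4.npy",q,allow_pickle=True);crop(q["image"],190,160,150,140,5,"pics/c_s4.png")
manip.servo_line(press((.03,.06),.385),rate=.35)
pos,rot=manip.get_position(),manip.get_ee_rot()
c=manip.camera("wrist");c["T"]=Twrist(manip,c,pos,rot);np.save("pics/w4.npy",c,allow_pickle=True)
cv2.imwrite("pics/w4.png",cv2.resize(c["image"][:,:,::-1],(784,588),interpolation=cv2.INTER_CUBIC))
print(manip.get_time(),manip.get_width(),pos,manip.get_contact_force())
E
```

```text
24.6333 0.055166862140849315 [ 0.58752954 -0.09490995  0.38329416] [-1.20090092  0.3663335  -0.17123441]
```

View pics/c_s4.png

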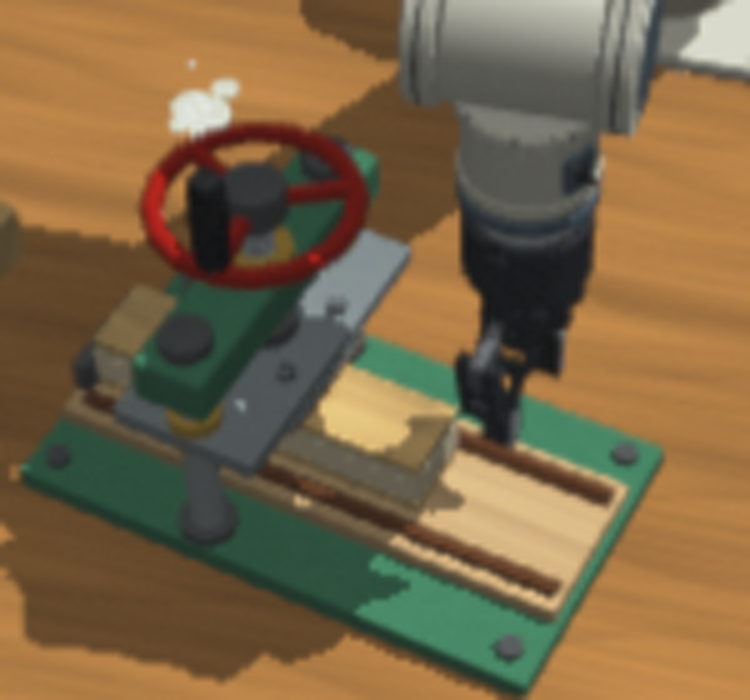

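View pics/w4.png

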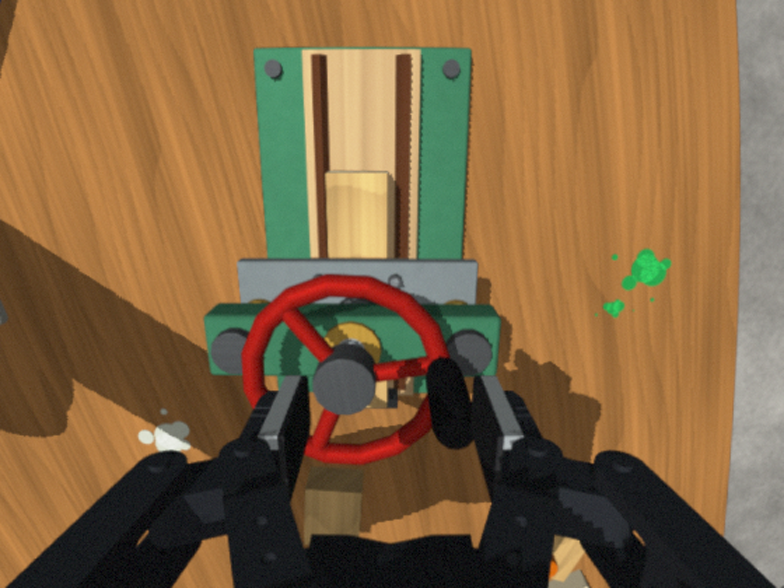

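The strip is home against the stop and between the fences. The wrist view shows the hub at (345,378), the handle foot at about (443,368) and the handle top at about (455,432). Computing the crank position.

```bash
python3 - <<'E'
from h import *
c=load("w4");c_,s_=np.cos(PYAW),np.sin(PYAW)
def lo(P): d=np.array(P[:2])-[PX,PY];return np.round([1e3*d@[c_,s_],1e3*d@[-s_,c_]],1)
for n,uv,z in [("hub",(345,378),.2545),("rimc",(346.5,369),.236),("rimL",(243,365),.236),("rimR",(450,365),.236),("foot",(443,368),.2425),("top",(455,432),.3134),("bedL",(303,50),.03),("bedR",(421,50),.03),("strL",(326,172),.071),("strR",(388,172),.071),("platL",(239,260),.118),("platR",(476,260),.118)]:
    P=atz(c,np.array(uv)/1.4,z,c["T"]);print(n,P.round(4),lo(P))
print("ext hub",lo((.5453,-.1454)),"cranktop",lo((.608,-.1498)),"bot",lo((.6073,-.1519)))
crop(c["image"],150,180,240,160,3.3,"pics/w4z.png")
E
```

```text
hub [ 0.5508 -0.139   0.2545] [2.2 9.7]
rimc [ 0.5493 -0.142   0.236 ] [1.3 6.4]
rimL [ 0.4846 -0.1258  0.236 ] [-65.3   8.9]
rimR [ 0.6145 -0.1529  0.236 ] [67.4  9.2]
foot [ 0.6097 -0.1507  0.2425] [62.2 10.4]
top [ 0.6083 -0.149   0.3134] [60.5 11.7]
bedL [0.5431 0.0872 0.03  ] [-52.1 229.4]
bedR [0.6501 0.064  0.03  ] [ 57.4 228.8]
strL [ 0.543  -0.0244  0.071 ] [-29.1 120.2]
strR [ 0.5978 -0.0361  0.071 ] [ 26.9 120. ]
platL [ 0.4587 -0.0784  0.118 ] [-100.5   49.9]
platR [ 0.6568 -0.1203  0.118 ] [102.   49.8]
ext hub [-1.9  2.3] cranktop [60.4 10.9] bot [60.1  8.7]
```

View pics/w4z.png

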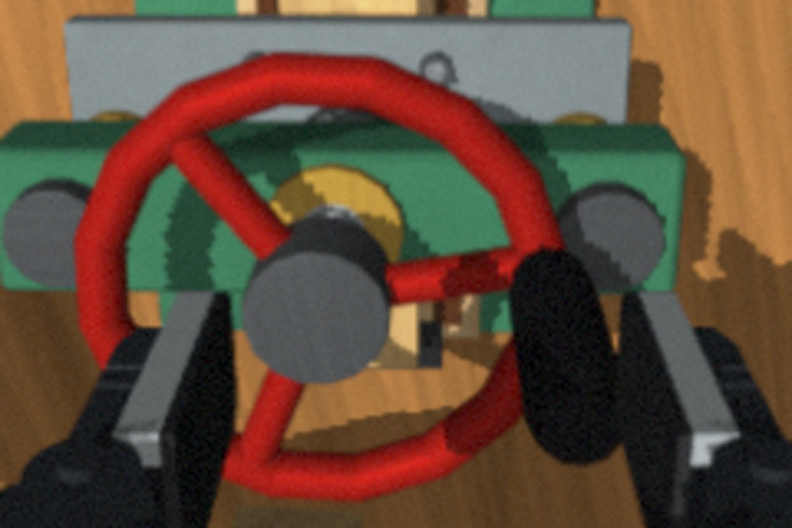

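```bash
python3 - <<'E'
from h import *
c=load("w4");f=3.3
big=cv2.resize(c["image"][170:340,150:390,::-1],None,fx=f,fy=f,interpolation=cv2.INTER_CUBIC)
def dr(l,z,col,r=2):
    p=(proj(c,np.array(press(l,z)),c["T"])[0]-[150,170]+.5)*f;cv2.circle(big,tuple(int(v) for v in p),r,col,-1)
for t in np.linspace(0,2*np.pi,120): dr((.069*np.cos(t)+.002,.069*np.sin(t)),.234,(255,255,0));dr((.0115*np.cos(t)+.063,.0115*np.sin(t)+.009),.3134,(0,255,0),1)
dr((.002,0),.2545,(255,0,255),5)
for l in [(.1025,.05),(-.1025,.05)]: dr(l,.118,(0,255,255),5)
for l in [(.11,.025),(-.11,.025),(.11,-.025),(-.11,-.025)]: dr(l,.189,(0,255,255),5)
cv2.imwrite("pics/ov.png",big)
E
```

```text
(no output)
```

View pics/ov.png

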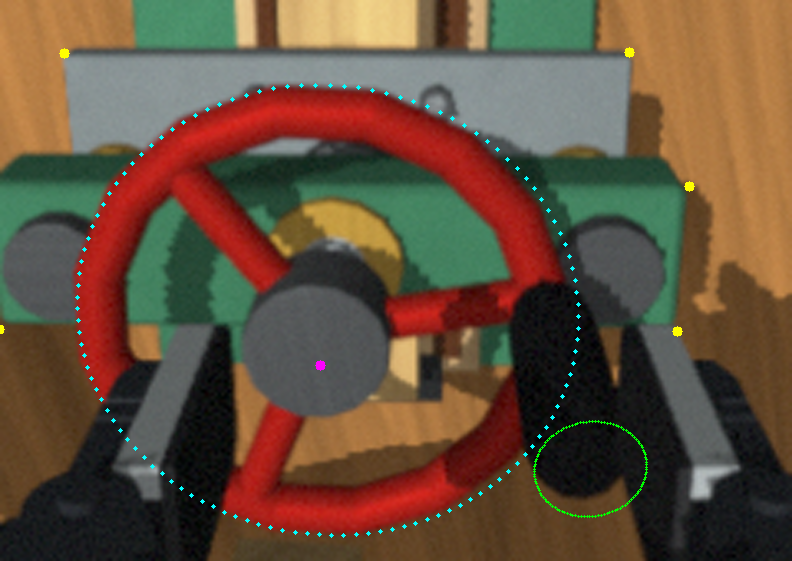

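```bash
python3 - <<'E'
from h import *
from rig import manip
manip.servo_line(press((.0613,.0095),.36),rate=.3)
manip.servo_line(press((.0613,.0095),.285),rate=.12)
f0=np.array(manip.get_contact_force());print("before",manip.get_time(),f0.round(2),manip.get_position())
manip.command_gripper(.015,f_grip=40)
f=np.array(manip.get_contact_force());print("grip",manip.get_time(),manip.get_width(),(f-f0).round(2),manip.get_position())
f=np.array(manip.get_contact_force());print("again",(f-f0).round(2))
c=manip.camera("scene");np.save("pics/scene5.npy",c,allow_pickle=True);crop(c["image"],180,130,170,150,4,"pics/c_s5.png")
E
```

```text
before 25.775 [0.25 0.47 0.75] [ 0.60911654 -0.15118867  0.28584071]
grip 26.1583 0.021976672533939645 [-4.15 -0.23  5.1 ] [ 0.6084611  -0.15140207  0.28611166]
again [-4.15 -0.23  5.1 ]
```

View pics/c_s5.png

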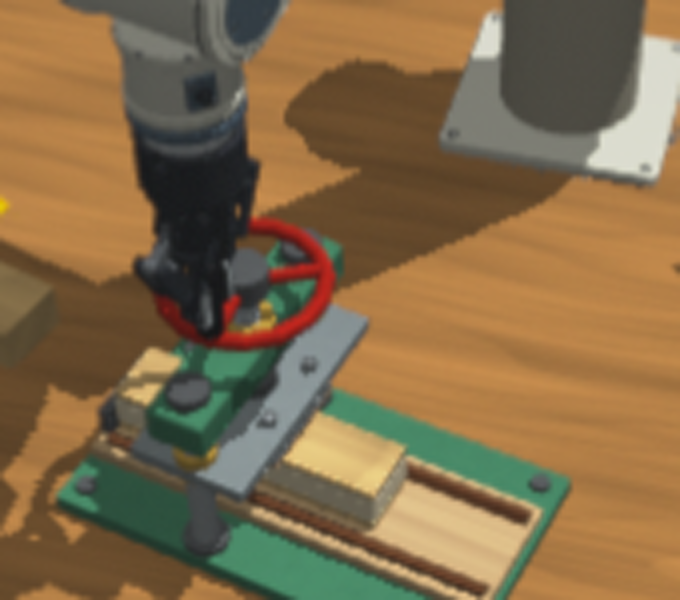

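```bash
cat > turn.py <<'E'
from h import *
from rig import manip
import json,sys
K=5000.
RP=np.array([[np.cos(PYAW),np.sin(PYAW)],[-np.sin(PYAW),np.cos(PYAW)]]) # world->local
def run(nseg,step,rate,stop=None,adapt=.25,hold=0):
    st=json.load(open("st.json"));o=np.array(st["o"]);f0=np.array(st["f0"])
    for i in range(nseg):
        st["a"]-=step; st["turn"]+=step; a=st["a"]
        z=st["z0"]-.012*st["turn"]/(2*np.pi)
        u=np.array([np.cos(a),np.sin(a)]);t=np.array([np.sin(a),-np.cos(a)])
        p=o+.062*u
        manip.servo_line(press(p,z),rate=rate)
        f=np.array(manip.get_contact_force())-f0
        pos=np.array(manip.get_position()); l=RP@(pos[:2]-[PX,PY])-o
        ur=l/np.linalg.norm(l); tr=np.array([ur[1],-ur[0]])
        fl=RP@f[:2]; Fr=fl@ur; Ft=-fl@tr
        o=o+adapt*np.clip(Fr/K,-.001,.001)*ur
        aa=np.arctan2(l[1],l[0])
        st["log"].append([manip.get_time(),st["turn"],aa,Ft,Fr,f[2]])
        print(f"t{manip.get_time():.2f} turn {np.degrees(st['turn']):.0f} act {np.degrees(aa):.1f} cmd {np.degrees((a+np.pi)%(2*np.pi)-np.pi):.1f} Ft {Ft:.2f} Fr {Fr:.2f} Fz {f[2]:.1f} o {np.round(o*1e3,2)}")
        if abs(Fr)>35 or abs(Ft)>30 or abs(f[2])>35: print("STOP");break
        if stop and stop(st): break
    st["o"]=o.tolist();json.dump(st,open("st.json","w"))
    return st
E
python3 - <<'E'
import json
json.dump(dict(o=[-.0008,0.],f0=[.25,.47,.75],a=.154,turn=0.,z0=.285,log=[]),open("st.json","w"))
from turn import *
run(5,np.radians(10),.06)
print(manip.get_width())
E
```

```text
t26.54 turn 10 act -1.2 cmd -1.2 Ft 1.35 Fr -1.65 Fz 5.9 o [-0.88  0.  ]
t26.88 turn 20 act -11.1 cmd -11.2 Ft 0.92 Fr -1.74 Fz 5.5 o [-0.97  0.02]
t27.21 turn 30 act -21.0 cmd -21.2 Ft 0.20 Fr -1.27 Fz 5.6 o [-1.03  0.04]
t27.54 turn 40 act -30.9 cmd -31.2 Ft 0.52 Fr -1.38 Fz 5.1 o [-1.09  0.08]
t27.88 turn 50 act -40.9 cmd -41.2 Ft 1.12 Fr -1.80 Fz 5.6 o [-1.15  0.14]
0.02190792200230422
```

```bash
python3 - <<'E'
from turn import *
run(3,np.radians(3),.2)
run(8,np.radians(15),.12)
print(np.round(manip.get_joint_vel(),4))
E
```

```text
t28.12 turn 53 act -43.4 cmd -44.2 Ft 2.72 Fr -0.73 Fz 5.6 o [-1.18  0.16]
t28.38 turn 56 act -46.3 cmd -47.2 Ft 2.60 Fr -2.10 Fz 5.2 o [-1.25  0.24]
t28.62 turn 59 act -49.2 cmd -50.2 Ft 2.86 Fr -0.79 Fz 5.0 o [-1.28  0.27]
t28.91 turn 74 act -65.4 cmd -65.2 Ft -3.01 Fr -0.22 Fz 7.9 o [-1.28  0.28]
t29.19 turn 89 act -80.5 cmd -80.2 Ft -3.56 Fr -0.76 Fz 8.4 o [-1.29  0.31]
t29.48 turn 104 act -95.4 cmd -95.2 Ft -3.17 Fr -1.25 Fz 8.6 o [-1.28  0.38]
t29.76 turn 119 act -110.4 cmd -110.2 Ft -3.72 Fr -2.04 Fz 7.6 o [-1.25  0.47]
t30.04 turn 134 act -125.3 cmd -125.2 Ft -3.43 Fr -1.37 Fz 7.5 o [-1.21  0.53]
t30.32 turn 149 act -140.2 cmd -140.2 Ft -4.35 Fr -1.26 Fz 7.1 o [-1.16  0.57]
t30.61 turn 164 act -155.3 cmd -155.2 Ft -2.33 Fr -0.19 Fz 7.5 o [-1.15  0.57]
t30.89 turn 179 act -170.4 cmd -170.2 Ft -2.92 Fr -1.11 Fz 7.1 o [-1.1   0.58]
[-0.0039  0.0017 -0.0024  0.0099  0.003  -0.0046]
```

```bash
python3 - <<'E'
from turn import *
run(9,np.radians(15),.12,stop=lambda st: st["log"][-1][3]>-0.8)
run(5,np.radians(4),.2)
E
```

```text
t31.18 turn 194 act 174.3 cmd 174.8 Ft -3.62 Fr -0.40 Fz 5.8 o [-1.08  0.58]
t31.46 turn 209 act 159.1 cmd 159.8 Ft -3.03 Fr 0.43 Fz 5.6 o [-1.1   0.59]
t31.74 turn 224 act 143.8 cmd 144.8 Ft -3.04 Fr -0.96 Fz 5.5 o [-1.06  0.56]
t32.02 turn 239 act 128.6 cmd 129.8 Ft -3.87 Fr 0.40 Fz 4.1 o [-1.07  0.57]
t32.31 turn 254 act 113.4 cmd 114.8 Ft -3.95 Fr -1.10 Fz 4.2 o [-1.05  0.52]
t32.59 turn 269 act 98.4 cmd 99.8 Ft -2.84 Fr -0.50 Fz 4.2 o [-1.05  0.5 ]
t32.88 turn 284 act 83.4 cmd 84.8 Ft -3.48 Fr 0.26 Fz 4.8 o [-1.05  0.51]
t33.16 turn 299 act 68.4 cmd 69.8 Ft -3.40 Fr -0.27 Fz 5.6 o [-1.05  0.5 ]
t33.44 turn 314 act 53.5 cmd 54.8 Ft -3.37 Fr 0.74 Fz 4.8 o [-1.03  0.53]
t33.69 turn 318 act 50.4 cmd 50.8 Ft 0.33 Fr -0.24 Fz 7.6 o [-1.04  0.52]
t33.94 turn 322 act 46.7 cmd 46.8 Ft 1.73 Fr 0.70 Fz 8.2 o [-1.01  0.54]
t34.19 turn 326 act 42.8 cmd 42.8 Ft 2.14 Fr -0.40 Fz 8.0 o [-1.03  0.53]
t34.44 turn 330 act 38.8 cmd 38.8 Ft 2.72 Fr -0.46 Fz 6.7 o [-1.04  0.52]
t34.69 turn 334 act 34.8 cmd 34.8 Ft 2.20 Fr 0.69 Fz 8.0 o [-1.02  0.54]
```

```bash
python3 - <<'E'
from turn import *
c=manip.camera("scene");np.save("pics/scene6.npy",c,allow_pickle=True);crop(c["image"],190,190,120,110,6,"pics/c_s6.png")
E
```

```text
(no output)
```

View pics/c_s6.png

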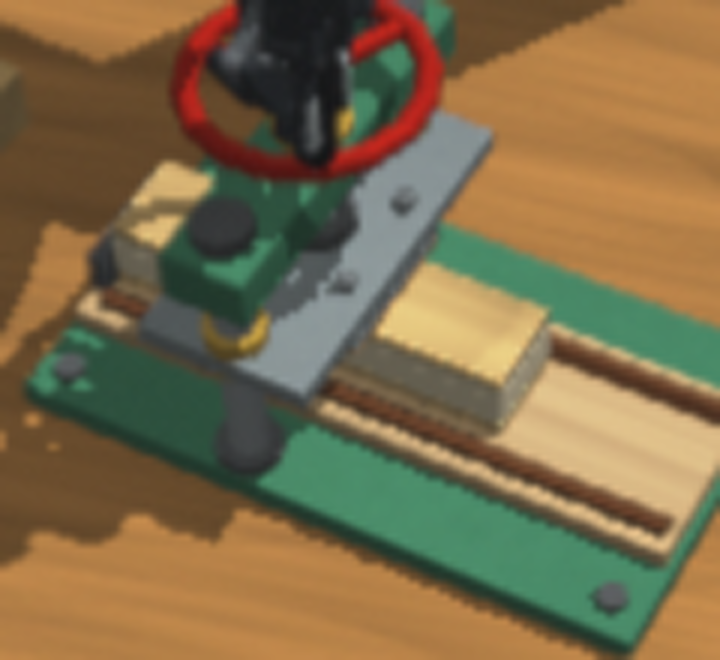

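```bash
python3 - <<'E'
from turn import *
def stop(st):
    F=[x[3] for x in st["log"]][19:]  # small-step ones
    if len(F)<6: return False
    b=np.median(F[:-2]) if len(F)<14 else np.median(F[-14:-2])
    return min(F[-2:])>b+1.2 or F[-1]>b+2.5
run(40,np.radians(4),.2,stop=stop)
E
```

```text
t34.99 turn 338 act 30.9 cmd 30.8 Ft 2.81 Fr 0.45 Fz 7.0 o [-1.    0.55]
```

```bash
python3 - <<'E'
from turn import *
def stop(st):
    F=[x[3] for x in st["log"]][27:]
    if len(F)<6: return False
    b=np.median(F[:-2]) if len(F)<14 else np.median(F[-14:-2])
    return min(F[-2:])>b+1.2 or F[-1]>b+2.5
run(40,np.radians(4),.2,stop=stop)
E
```

```text
t35.24 turn 342 act 26.9 cmd 26.8 Ft 1.42 Fr 0.25 Fz 7.6 o [-0.99  0.55]
t35.49 turn 346 act 22.9 cmd 22.8 Ft 1.29 Fr 0.35 Fz 7.2 o [-0.97  0.56]
t35.74 turn 350 act 18.9 cmd 18.8 Ft 2.07 Fr 1.21 Fz 7.0 o [-0.91  0.58]
t35.99 turn 354 act 15.0 cmd 14.8 Ft 2.29 Fr -0.74 Fz 7.3 o [-0.95  0.57]
t36.24 turn 358 act 11.0 cmd 10.8 Ft 2.57 Fr -0.64 Fz 6.5 o [-0.98  0.57]
t36.49 turn 362 act 7.0 cmd 6.8 Ft 2.55 Fr -0.14 Fz 6.5 o [-0.99  0.56]
t36.74 turn 366 act 3.1 cmd 2.8 Ft 3.54 Fr 0.69 Fz 6.3 o [-0.95  0.57]
t36.99 turn 370 act -0.9 cmd -1.2 Ft 1.88 Fr 1.18 Fz 6.6 o [-0.89  0.57]
t37.24 turn 374 act -4.9 cmd -5.2 Ft 2.44 Fr 0.43 Fz 6.1 o [-0.87  0.56]
t37.49 turn 378 act -8.7 cmd -9.2 Ft 3.24 Fr -0.19 Fz 6.0 o [-0.88  0.56]
t37.74 turn 382 act -12.4 cmd -13.2 Ft 4.86 Fr -1.09 Fz 6.6 o [-0.93  0.58]
t37.99 turn 386 act -16.2 cmd -17.2 Ft 4.77 Fr -0.06 Fz 5.3 o [-0.94  0.58]
```

Ft jumped from about 2.4 to 4.8 N at roughly 380° of turn and stayed there. A few more small steps will confirm it; they count toward the quarter turn.

```bash
python3 - <<'E'
from turn import *
run(5,np.radians(4),.2)
c=manip.camera("scene");np.save("pics/scene7.npy",c,allow_pickle=True);crop(c["image"],190,190,120,110,6,"pics/c_s7.png")
E
```

```text
t38.24 turn 390 act -20.2 cmd -21.2 Ft 4.83 Fr 0.52 Fz 5.9 o [-0.91  0.57]
t38.49 turn 394 act -24.1 cmd -25.2 Ft 5.71 Fr 0.52 Fz 5.8 o [-0.89  0.56]
t38.74 turn 398 act -28.0 cmd -29.2 Ft 4.71 Fr -0.10 Fz 6.4 o [-0.89  0.56]
t38.99 turn 402 act -32.0 cmd -33.2 Ft 4.51 Fr 0.37 Fz 5.0 o [-0.88  0.55]
t39.24 turn 406 act -36.0 cmd -37.2 Ft 4.88 Fr 0.20 Fz 5.7 o [-0.87  0.54]
```

View pics/c_s7.png

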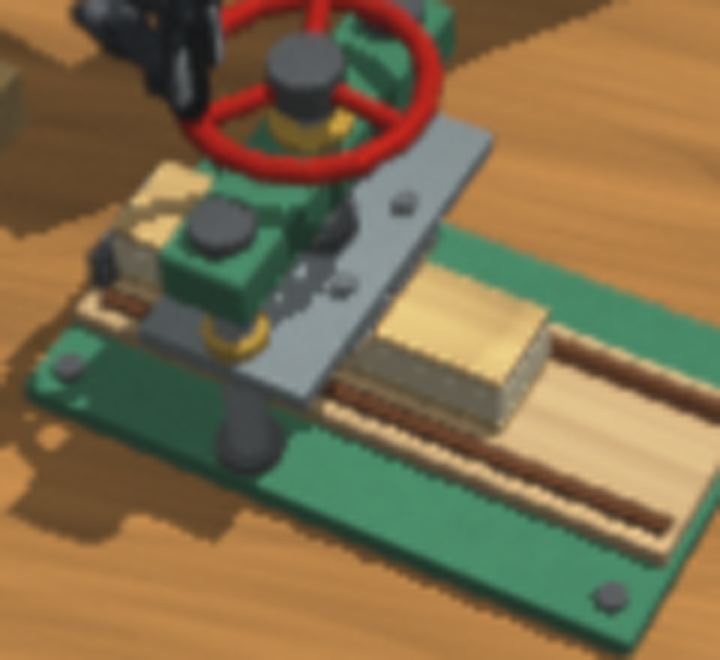

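```bash
python3 - <<'E'
from h import *
g=lambda n:cv2.cvtColor(load(n)["image"],cv2.COLOR_RGB2GRAY).astype(np.float32)
a,b,c=g("scene4"),g("scene6"),g("scene7")
# plate right end & front corner: column profiles across lower front edge
for n,im in zip("467",(a,b,c)): print(n,im[248:262,240].astype(int),im[248:262,236].astype(int))
# subpixel shift by template on bolts region
for n,im in (("6",b),("7",c)):
  for x0,y0 in ((236,230),(250,220)):
    t=im[y0:y0+12,x0-6:x0+16]
    best=cv2.matchTemplate(a[y0-10:y0+16,x0-10:x0+20],t,cv2.TM_CCOEFF_NORMED);print(n,(x0,y0),cv2.minMaxLoc(best))
P0=np.array(press((0.1,.05),.117));cc=load("scene4")
for dz in (0,-.0111,-.0135): print(proj(cc,P0+[0,0,dz]))
E
```

```text
4 [84 84 84 84 79 64 60 77 92 81 71 70 69 67] [84 84 84 78 63 63 84 86 73 68 68 67 62 57]
6 [149 150 148 147 148 147 144 118  79  65  66  69  71  80] [148 148 148 147 146 138  87  63  62  68  69  67  63  58]
7 [150 148 148 147 148 148 147 138  88  66  65  69  70  76] [148 148 147 147 148 148 110  72  64  67  69  67  63  59]
6 (236, 230) (-0.25125062465667725, 0.7551440000534058, (0, 0), (5, 7))
6 (250, 220) (0.11504386365413666, 0.7046851515769958, (2, 14), (4, 8))
7 (236, 230) (-0.20758609473705292, 0.7342559695243835, (0, 0), (6, 6))
7 (250, 220) (0.12809166312217712, 0.7307034134864807, (1, 14), (4, 7))
[[240.05705996 253.8830068 ]]
[[240.29925439 256.18137548]]
[[240.35129844 256.67491508]]
```

```bash
python3 - <<'E'
from turn import *
run(20,np.radians(4),.2,stop=lambda st:-101.6<np.degrees(st["log"][-1][2])<-97.5)
E
```

```text
t39.54 turn 410 act -39.9 cmd -41.2 Ft 5.07 Fr -0.63 Fz 4.6 o [-0.89  0.56]
t39.79 turn 414 act -43.8 cmd -45.2 Ft 6.13 Fr -0.69 Fz 5.3 o [-0.92  0.59]
t40.04 turn 418 act -47.8 cmd -49.2 Ft 5.33 Fr -0.01 Fz 4.0 o [-0.92  0.59]
t40.29 turn 422 act -51.7 cmd -53.2 Ft 6.46 Fr 0.22 Fz 4.3 o [-0.91  0.58]
t40.54 turn 426 act -55.7 cmd -57.2 Ft 6.31 Fr -0.48 Fz 3.4 o [-0.93  0.6 ]
t40.79 turn 430 act -59.6 cmd -61.2 Ft 6.05 Fr -0.40 Fz 4.2 o [-0.94  0.62]
t41.04 turn 434 act -63.5 cmd -65.2 Ft 6.15 Fr -0.77 Fz 3.4 o [-0.95  0.65]
t41.29 turn 438 act -67.5 cmd -69.2 Ft 6.63 Fr -0.79 Fz 4.2 o [-0.97  0.69]
t41.54 turn 442 act -71.4 cmd -73.2 Ft 6.77 Fr 0.08 Fz 2.5 o [-0.97  0.68]
t41.79 turn 446 act -75.3 cmd -77.2 Ft 6.41 Fr -0.34 Fz 3.3 o [-0.97  0.7 ]
t42.04 turn 450 act -79.3 cmd -81.2 Ft 6.71 Fr -0.48 Fz 2.0 o [-0.98  0.72]
t42.29 turn 454 act -83.2 cmd -85.2 Ft 6.98 Fr -0.51 Fz 2.6 o [-0.98  0.75]
t42.54 turn 458 act -87.2 cmd -89.2 Ft 7.27 Fr 1.21 Fz 2.9 o [-0.98  0.69]
t42.79 turn 462 act -91.1 cmd -93.2 Ft 7.27 Fr -0.02 Fz 2.4 o [-0.98  0.69]
t43.04 turn 466 act -95.0 cmd -97.2 Ft 7.53 Fr -0.50 Fz 2.2 o [-0.97  0.72]
t43.29 turn 470 act -99.0 cmd -101.2 Ft 7.50 Fr -0.12 Fz 1.9 o [-0.97  0.72]
```

Ft rose another 2.6 N over the quarter turn, as the task text says it should. Now I'll relieve the push, let go and withdraw.

```bash
python3 - <<'E'
from turn import *
p=manip.get_position()
st=json.load(open("st.json"))
o=np.array(st["o"]);a=np.radians(-99.3)
manip.servo_line(press(o+.062*np.array([np.cos(a),np.sin(a)]),st["z0"]-.012*st["turn"]/(2*np.pi)),rate=.05)
print(manip.get_contact_force())
manip.command_gripper(.06)
print(manip.get_time(),manip.get_width(),manip.get_contact_force())
p=manip.get_position()
manip.servo_line([p[0],p[1],.40],rate=.2)
manip.servo_line(press((.03,.06),.42),rate=.3)
pos,rot=manip.get_position(),manip.get_ee_rot()
c=manip.camera("wrist");c["T"]=Twrist(manip,c,pos,rot);np.save("pics/w8.npy",c,allow_pickle=True)
cv2.imwrite("pics/w8.png",cv2.resize(c["image"][:,:,::-1],(784,588),interpolation=cv2.INTER_CUBIC))
c=manip.camera("scene");np.save("pics/scene8.npy",c,allow_pickle=True);cv2.imwrite("pics/s8.png",c["image"][:,:,::-1])
print(manip.get_time(),manip.get_contact_force())
E
```

```text
[1.05712398 0.37643631 7.6786335 ]
43.9917 0.059881170769880684 [-0.22075279  0.66888899 -0.03070772]
45.475 [0.73830116 0.9262985  0.23452223]
```

View pics/w8.png

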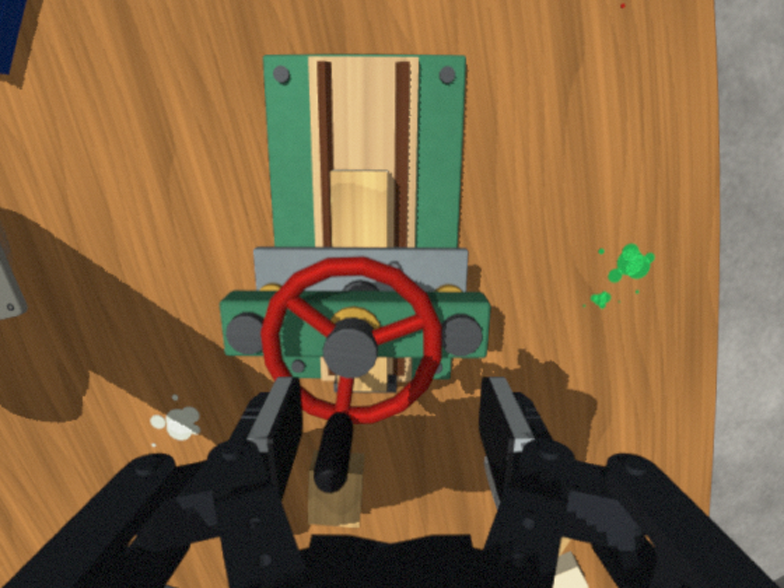

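View pics/s8.png

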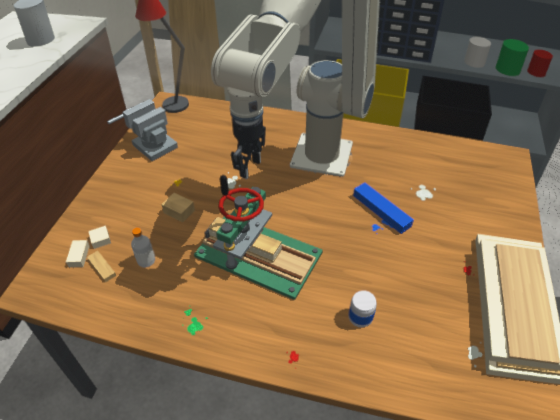

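The wheel has stayed at about −98° and the bystanders haven't moved. One last check on the strip's end, then I hand in.

```bash
python3 - <<'E'
from h import *
from rig import manip
c=load("w8");c_,s_=np.cos(PYAW),np.sin(PYAW)
for n,uv,z in [("sL",(331,170),.071),("sR",(388,170),.071),("bedL",(309,56),.03),("bedR",(419,56),.03)]:
    d=atz(c,np.array(uv)/1.4,z,c["T"])[:2]-[PX,PY];print(n,(d@[c_,s_]*1e3).round(1),(d@[-s_,c_]*1e3).round(1))
manip.sign_off();print(manip.get_time())
E
```

```text
sL -28.5 120.3
sR 27.1 120.3
bedL -52.1 230.1
bedR 57.8 229.8
the job is handed in; nothing more can be done
the job is handed in; nothing more can be done
```

The strip is clamped in the press and the job is handed in, with the last clock reading at about 45.5 s of the 72 s allowed. I got no verdict back.

- **Strip:** I laid it flat on the bed between the fences and pushed it against the end stop, peaking at about 15 N. The last wrist picture puts its outer end at y ≈ 120.3 mm, where 120 mm is home. It lies 3–4 mm to the −x side of the bed's middle, still between the fences.
- **Wheel:** I wound the handwheel about 380° to the bite. The force at the handle jumped there from about 2.4 N to 4.8 N. I then wound about 89° more, during which the force rose another 2.6 N, matching the figures you gave. After that I eased off, let go and pulled clear.
- **Final check:** The tool force reads about zero, the wheel has stayed where I left it, and nothing else on the bench looks moved.

**What is less certain:**
- **Quarter turn:** the bite is known to about ±3° of turn, because the force could only be read between steps.
- **Calibration:** the wrist camera and the room cameras disagreed by 3–4 mm sideways on where the press is. I used a value in between, then corrected it by feel at the handle. They also disagreed by several mm on the wheel's height, which the grasp allowed for.
- **Plate:** none of the pictures showed the pressure plate's underside directly, so the clamping is judged from the force readings.

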